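Load the air filter and hold its bayonet lid at half turn for purging

TASK

Get the air-filter canister ready for purging. Take the flat filter cassette out of its wooden holder, slide it fully home into the slot of the metal canister and let go of it; then set the bayonet lid (the metal disc with a bar on top) squarely down into the round port and twist it clockwise, seen from above, about 40 degrees to the half-way mark, short of the lock click. The ring inside springs back, so finish while still gripping the lid there, with the lid sitting flat on the rim, and leave the other things on the bench undisturbed.

Things in the scene. Friction and masses are not known exactly. Their poses are not given: they have to be found in the camera images.
- canister: fixed aluminium canister, 80 mm high; origin centre of its foot, z up. +y end: chamber with the filter slot; -y end: round pot, diameter 112 mm, with the port. The port's two lug gaps, 21 mm wide, reaching 43 mm from the port axis, lie on its +x and -x sides. On the rim a single dark rib 40 degrees clockwise of each gap marks half-way for the lid's bar, a pair of ribs at 80 degrees the lock.
- port (a point): centre of the round port's mouth, at the level of the rim (80 mm above the bench), canister axes. Bore 64 mm; the lip is 10 mm thick, with a wider cavity below it for the lugs.
- slot_mouth (a point): centre of the slot's mouth in the top of the canister (80 mm above the bench), canister axes. Slot 11 mm (along canister x) by 83 mm (along canister y), 62 mm deep, with 3 mm chamfers.
- holder: fixed block of pale wood, 60 x 116 mm (foot 80 x 136 mm), 66 mm high, with one upright slot 12 x 86 mm in which the filter cassette stands; origin centre of its underside, slot long along its y.
- filter: loose flat grey cassette, 0.09 kg; origin centre of its lower edge, z up, x through its thickness, y along its width. Blade 8 x 80 mm, 61 mm tall; above it, 60 to 90 mm up, a grip head 18 x 84 mm whose shoulders rest on the block below. In the holder its origin is 6 mm above the bench; home in the canister 60 mm below slot_mouth. Fits either way round.
- lid: loose metal bayonet lid, 0.12 kg, 56 mm tall; origin centre of the plug's underside, z up. Plug diameter 59 mm, 20 mm tall; two lugs at its foot on +x and -x, 16 mm wide, 8 mm tall, to 40 mm from the axis; flange diameter 88 mm, 20 to 28 mm up; grip bar 64 mm along x, 16 mm along y, 28 to 56 mm up. Enters with its x along the canister's x, either way round; seated, origin 20 mm below port.
- shutter (a joint): sprung ring in the port, turned by the lid's lugs (up to 0.1 rad of play); grows as the lid turns clockwise seen from above. 0: lugs at the gaps (it springs back here if the lid is let go); 0.70: half-way; sprung lock balls meet the lugs from about 1.0; about 1.3 to 1.40: locked. The spring asks 0.10 N m at 0, 0.15 half-way, 0.21 locked.
- wax_tin: bystander: flat round yellowish tin, diameter 93 mm, 37 mm high, no bar on top; origin centre of underside
- masking_tape: bystander: roll of tape lying flat, diameter 106 mm, 24 mm high; origin centre of underside
- sanding_block: bystander: cork sanding block 63 x 111 x 31 mm; origin centre of underside
- chisel: bystander: chisel, 235 mm long, lying at the far edge of the bench; origin centre of underside

How it is judged:
By the outcome, as a careful person would: the job done as asked, in the order asked, and still so for the second after the job is handed in, while the arm keeps its last pose, push and grip.
It also fails if it takes over 64 s, if anything falls off the work surface, if the arm or the gripper's body presses on something with over 40 N, if the wrist force passes 120 N, or if a joint passes its speed limit or range.

ROBOT

A 6-joint arm with a two-finger parallel gripper is mounted at the origin on the work surface; the furniture and walls round the work are solid. World frame = base frame: x ahead of the robot, y to its left, z up, the work surface at z = 0. Lengths are in m, angles in rad, forces in N, time in s.
With the tool pointing down it reaches from about 0.25 to 0.8 m from the base axis. Payload 8.5 kg.
Tool frame: the origin (TCP) lies at the very end of the fingers, on their centre line; the grasp point (between the pads) lies 19 mm behind it; z points along the fingers, y is the line along which they close (so a half turn about z gives the same grasp; the last joint's range is limited). The gripper opens to 85 mm and grips with 20 to 120 N. Pads are 22 mm wide; open, the fingers measure 114 mm over their backs; the gripper's body (76 mm by 85 mm) begins 54 mm behind the grasp point. The pads swing forward as they close: fully open they stand 13 mm farther back than shut.
Start: joints at [1.111, 0.238, -0.013, 1.319, 0, 1.571], TCP at [0.233, 0.47, 0.231] pointing down, gripper open.
Joint ranges: [-2.66, 2.66], [-1.03, 1.9], [-1.14, 1.46], [-1.82, 2.27], [-1.45, 1.34], [-3.14, 3.14]. Speed limits (rad/s): [2.22, 2.22, 2.79, 3.14, 3.14, 3.14].

INTERFACE

Orientations are given as a rotation vector (axis times angle).
In Python, from cell import robot gives the robot as it stands.
- The arm moves only by the shell command python3 shift.py 'ROWS' [FORCE]. ROWS is rows parted by semicolons, their numbers by spaces, 1 to 12 of them, each of 5 numbers: the finger opening in m, then dx, dy, dz in m, then a turn about the tool's z in rad; each row is the pose to reach, as a shift and turn from the pose commanded when the command began, along the tool's axes at that moment; what a row does not reach only later rows make up. A row lasts 1/8 s, in which the tool goes at most 0.0625 m and 0.188 rad, less where a joint would pass 70% of its speed; a pose out of reach is approached as far as the arm can. The fingers move at their own pace and stop on an object; FORCE is the grip in N (left out, the last holds). Time passes only in rows, so rows that do not move let the fingers close. It prints the time, the measured TCP pose, the force, the opening and the grip force at its end.
- robot.read_state(): the state, without advancing time (a new reading comes with each control period).
- robot.read_camera(name): name is "scene" or "top" or "wrist"; returns a dict with "frame" (400x640x3 uint8, red, green, blue), "fx", "fy", "cx", "cy" (pixels), "R" (3x3) and "t" (3): a world point X has camera coordinates R X + t. Camera axes: x right, y down, z forward; pixel columns grow to the right and rows downward; lengths in m; the calibration is good to about 2 mm. A picture is of the moment at which its call begins. There is no depth.
- robot.job_done(): hands the job in; it is judged then, once.
The state is a dict: "clock": time; "joint_positions": joint angles; "joint_vel": joint speeds; "joint_efforts": joint torques, N m; "tcp_pos": TCP position; "ee_rot": TCP orientation; "wrist_force": force on the tool from outside, world axes, zero at the start; "moment": the same for the moment, N m; "opening": finger opening in m; "gripper_force": force on a finger pad.
Only numpy, scipy, OpenCV 4.12 (cv2) and the standard library are available. Lean on these libraries where they do the work, as an engineer would, in place of code of your own. Each camera call takes 0.05 s, during which the arm holds its last target. There are 200 camera calls.

## Working session

There is one attempt and no reset: what is moved stays moved. The work goes in short steps, Python scripts to look and compute and a shell command to move; the robot and the scene stay as the last step left them, time stands still between calls to the robot, and variables do not carry over. Pictures are saved under pics/ and viewed, at most 10 in all, crops included, and the job is handed in when it is done.

```bash
ls; mkdir -p pics
python3 - <<'E'
from cell import robot
import cv2
s=robot.read_state();print(s)
for n in("top","scene"):
    c=robot.read_camera(n);cv2.imwrite(f"pics/{n}0.png",c["frame"][:,:,::-1]);print(n,c["fx"],c["fy"],c["cx"],c["cy"],c["R"],c["t"])
E
```

```text
cell.py
pics
shift.py
{'clock': 0.0, 'joint_positions': array([ 1.11101003e+00,  2.38796810e-01, -1.42845346e-02,  1.31919151e+00,
        2.95988900e-05,  1.57082375e+00]), 'joint_vel': array([ 0.00188994, -0.00132345, -0.0005355 ,  0.00052663,  0.00138991,
        0.00085836]), 'joint_efforts': array([ 2.28819081e-03, -5.38778901e+01,  3.46437478e+01,  1.83917204e-02,
        1.34596598e-04,  6.80283648e-06]), 'tcp_pos': array([0.23277444, 0.4700984 , 0.23065743]), 'ee_rot': array([-7.15844222e-01, -3.05857345e+00,  2.24746030e-03]), 'wrist_force': array([0.61968302, 0.09666155, 0.28911521]), 'moment': array([-0.01394046,  0.05661165,  0.02443002]), 'gripper_force': 0.0, 'opening': 0.08521371660364017}
top 362.9651387093441 362.9651387093441 314.75967211604654 197.7266521874553 [[ 0.00752733 -0.9999573   0.00535993]
 [-0.98304475 -0.00838186 -0.18317416]
 [ 0.18321126 -0.00389024 -0.98306587]] [-0.04776016  0.53081286  0.8496252 ]
scene 424.6268651401513 424.6268651401513 317.6453267585732 197.54049645600563 [[ 0.89271453 -0.45056291  0.00733737]
 [-0.32391479 -0.65293221 -0.68465958]
 [ 0.31327302  0.60882887 -0.72882606]] [-0.48541457  0.22920155  1.2720411 ]
```

View pics/top0.png

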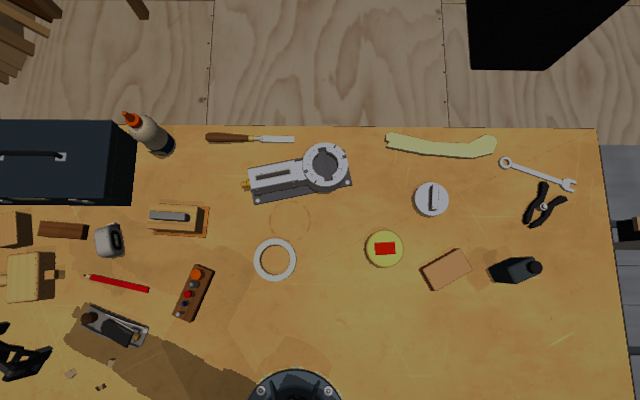

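View pics/scene0.png

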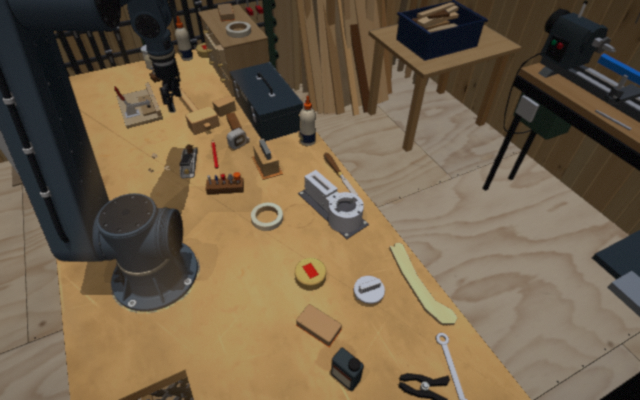

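Top view: holder with filter at about (175,217), canister slot (273,178), port (325,163), and lid (431,198) with its bar near vertical. The scene view shows the same objects: holder (265,155), canister (335,200), lid (369,289).

```bash
cat > h.py <<'E'
import numpy as np, cv2
from scipy.spatial.transform import Rotation as Ro
from cell import robot
def ray(c,uv):
    d=np.array([(uv[0]-c["cx"])/c["fx"],(uv[1]-c["cy"])/c["fy"],1.]); R=np.array(c["R"])
    return -R.T@c["t"], R.T@d/np.linalg.norm(d)
def onplane(c,uv,z):
    o,d=ray(c,uv); return o+d*(z-o[2])/d[2]
def tri(rays):
    A=sum(np.eye(3)-np.outer(d,d) for o,d in rays); b=sum((np.eye(3)-np.outer(d,d))@o for o,d in rays)
    X=np.linalg.solve(A,b); return X,[np.linalg.norm(np.cross(X-o,d)) for o,d in rays]
def proj(c,X):
    p=np.array(c["R"])@X+c["t"]; return np.array([c["fx"]*p[0]/p[2]+c["cx"],c["fy"]*p[1]/p[2]+c["cy"]])
def snap(name,fn):
    c=robot.read_camera(name); cv2.imwrite("pics/"+fn+".png",c["frame"][:,:,::-1]); np.save("pics/"+fn,c,allow_pickle=True); return c
def load(fn): return np.load("pics/"+fn+".npy",allow_pickle=True).item()
def tool():
    s=robot.read_state(); return s,Ro.from_rotvec(s["ee_rot"]).as_matrix()
def go(X,yaw=None):
    """shift in tool axes to bring TCP to X; yaw = wanted world angle of tool y (mod pi)"""
    s,R=tool(); print("shift",np.round(R.T@(np.array(X)-s["tcp_pos"]),4),"tcp",np.round(s["tcp_pos"],4))
    a=np.arctan2(R[1,1],R[0,1]); print("tool y ang",round(a,4),"j6",round(s["joint_positions"][5],3))
    if yaw is not None:
        d=(yaw-a+np.pi/2)%np.pi-np.pi/2; print("turn about tool z:",round(-d,4),"(world %.4f)"%d)
E
python3 - <<'E'
from h import *
c=snap("top","t1"); snap("scene","s1")
for n,uv,z in(("filter",(170,216),.096),("holder",(180,218),.066),("slot",(273,178),.08),("port",(325,163),.08),("lid",(431,198),.04),("tin",(384,248),.037)):
    print(n,onplane(c,uv,z).round(3))
w=snap("wrist","w1"); s,R=tool()
print(w["fx"],w["cx"],w["cy"]); Rw=np.array(w["R"]); o=-Rw.T@w["t"]
print("cam in tool",R.T@(o-s["tcp_pos"]),"\n",R.T@Rw.T)
go((.35,.33,.30))
E
```

```text
filter [0.476 0.292 0.096]
holder [0.476 0.28  0.066]
slot [0.573 0.058 0.08 ]
port [ 0.612 -0.068  0.08 ]
lid [ 0.535 -0.335  0.04 ]
tin [ 0.41  -0.214  0.037]
331.2642686204501 320.9913514541283 195.81230438758826
cam in tool [ 0.06496087 -0.00213191 -0.14311703] 
 [[-9.42200681e-05 -9.66145820e-01 -2.57996602e-01]
 [ 9.99999648e-01  1.24145053e-04 -8.30097207e-04]
 [ 8.34023949e-04 -2.57996589e-01  9.66145468e-01]]
shift [-0.1672 -0.0738 -0.0689] tcp [0.2329 0.4703 0.231 ]
tool y ang 1.111 j6 1.571
```

```bash
python3 -c "
from h import *
go((.476,.29,.26),0.)"
```

```text
shift [-0.2979 -0.0537 -0.0289] tcp [0.2329 0.4703 0.231 ]
tool y ang 1.111 j6 1.571
turn about tool z: 1.111 (world -1.1110)
```

```bash
python3 shift.py '0.085 -0.15 -0.027 -0.029 0.55; 0.085 -0.298 -0.054 -0.029 1.11; 0.085 -0.298 -0.054 -0.029 1.11; 0.085 -0.298 -0.054 -0.029 1.11; 0.085 -0.298 -0.054 -0.029 1.11; 0.085 -0.298 -0.054 -0.029 1.11; 0.085 -0.298 -0.054 -0.029 1.11'; python3 -c "
from h import *
snap('wrist','w2');go((.476,.29,.26),0.)"
```

```text
clock: 1.12
tcp_pos: [0.4764, 0.2892, 0.26]
ee_rot: [-2.22, -2.222, 0.001]
wrist_force: [-0.4, 0.6, 0.1]
opening: 0.085
gripper_force: 0.0
shift [0.0003 0.     0.0001] tcp [0.476  0.2897 0.2601]
tool y ang 0.0045 j6 2.113
turn about tool z: 0.0045 (world -0.0045)
```

View pics/w2.png

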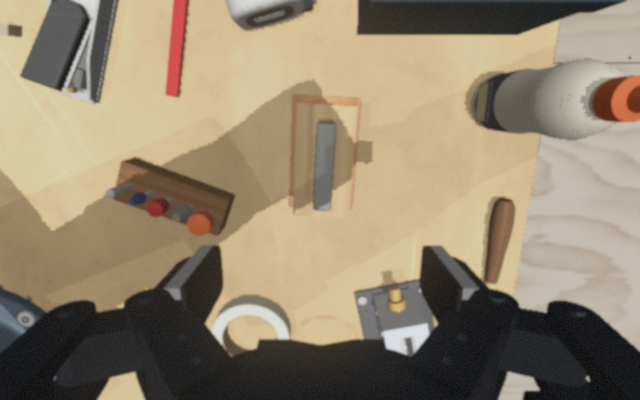

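Wrist view: filter head is a grey bar around (324,165), about 88 px long, almost vertical in the image; wooden foot x 291–360, y 97–212.

```bash
cat >> h.py <<'E'
def grey(c,roi,smax=60,vmin=60,vmax=255,fn=None):
    u0,v0,u1,v1=roi; im=c["frame"][v0:v1,u0:u1]; hsv=cv2.cvtColor(im,cv2.COLOR_RGB2HSV)
    m=cv2.inRange(hsv,(0,0,vmin),(180,smax,vmax)); cs,_=cv2.findContours(m,cv2.RETR_EXTERNAL,cv2.CHAIN_APPROX_NONE)
    k=max(cs,key=cv2.contourArea)+np.array([[u0,v0]]); return k,cv2.minAreaRect(k.astype(np.float32))
def rectw(c,r,z):
    """corners on plane z -> centre, long axis angle, sides"""
    P=np.array([onplane(c,p,z)[:2] for p in cv2.boxPoints(r)]); e=P[1]-P[0],P[2]-P[1]
    l=max(e,key=np.linalg.norm); return P.mean(0).round(4),round(np.arctan2(l[1],l[0])%np.pi,4),[round(np.linalg.norm(x),4) for x in e]
E
python3 - <<'E'
from h import *
c=load("w2")
hsv=cv2.cvtColor(c["frame"],cv2.COLOR_RGB2HSV)
for v in(150,190):print([tuple(map(int,hsv[v,u])) for u in range(308,342,2)])
print([tuple(map(int,hsv[v,325])) for v in range(114,132,2)],[tuple(map(int,hsv[v,322])) for v in range(198,218,2)])
k,r=grey(c,(300,105,350,220)); print(r); print(rectw(c,r,.096))
b=cv2.resize(c["frame"][85:235,270:390],None,fx=4,fy=4,interpolation=cv2.INTER_CUBIC);cv2.imwrite("pics/w2c.png",b[:,:,::-1])
E
```

```text
[(17, 91, 146), (17, 92, 144), (18, 91, 148), (18, 86, 148), (19, 30, 121), (24, 10, 124), (36, 10, 126), (18, 10, 126), (35, 12, 124), (36, 11, 112), (26, 16, 112), (21, 16, 115), (25, 14, 109), (18, 50, 113), (17, 94, 141), (18, 91, 151), (19, 91, 154)]
[(17, 92, 138), (18, 92, 142), (18, 80, 130), (18, 29, 104), (21, 16, 110), (30, 14, 109), (20, 14, 110), (15, 19, 110), (30, 16, 109), (19, 19, 110), (21, 17, 108), (14, 30, 111), (18, 82, 159), (19, 83, 191), (18, 81, 204), (19, 77, 213), (20, 74, 215)]
[(18, 94, 163), (18, 88, 165), (17, 91, 152), (16, 104, 135), (15, 44, 105), (30, 13, 119), (20, 12, 127), (30, 10, 126), (25, 12, 125)] [(17, 16, 111), (23, 19, 110), (21, 16, 109), (26, 16, 115), (25, 10, 148), (26, 11, 157), (18, 59, 169), (18, 77, 208), (18, 78, 212), (19, 79, 211)]
((323.4822692871094, 165.76016235351562), (19.477506637573242, 88.47640228271484), 3.900493860244751)
(array([0.4776, 0.2978]), np.float64(1.4985), [np.float64(0.0839), np.float64(0.0176)])
```

View pics/w2c.png

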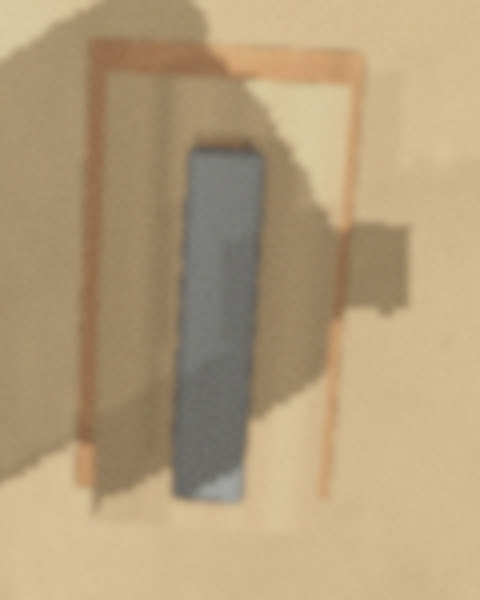

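The crop shows the head top cleanly, with no side face confusing it. I'll move in above it for a second view.

```bash
python3 -c "
from h import *
go((.4776,.2978,.17),-.072)"
```

```text
shift [0.0082 0.0017 0.0901] tcp [0.476  0.2897 0.2601]
tool y ang 0.0045 j6 2.113
turn about tool z: 0.0765 (world -0.0765)
```

```bash
python3 shift.py '0.085 0.008 0.0017 0.05 0.0765; 0.085 0.008 0.0017 0.09 0.0765; 0.085 0.008 0.0017 0.09 0.0765;0.085 0.008 0.0017 0.09 0.0765'
python3 - <<'E'
from h import *
c=snap('wrist','w3'); a=load("w2")
p=proj(c,np.array([.4776,.2978,.096])); print(p)
u,v=map(int,p); roi=(max(u-45,0),max(v-95,0),u+45,min(v+95,400))
k,r=grey(c,roi);print(r,rectw(c,r,.096))
X,e=tri([ray(a,(323.48,165.76)),ray(c,r[0])]);print("tri",X,e)
go((.4776,.2978,.092),-.072)
E
```

```text
clock: 1.68
tcp_pos: [0.4779, 0.2986, 0.1719]
ee_rot: [2.301, 2.139, 0.002]
wrist_force: [-0.5, 1.0, -0.7]
opening: 0.085
gripper_force: 0.0
[321.4101723  203.28230612]
((321.977783203125, 198.50050354003906), (121.10343170166016, 26.415700912475586), 88.72696685791016) (array([0.4781, 0.2991]), np.float64(1.5303), [np.float64(0.0173), np.float64(0.0864)])
tri [0.47788518 0.29594796 0.07697996] [np.float64(3.431407333265904e-05), np.float64(3.4314073332491416e-05)]
shift [-0.001  -0.0008  0.0803] tcp [0.4783 0.2986 0.1723]
tool y ang -0.0735 j6 2.202
turn about tool z: -0.0015 (world 0.0015)
```

Run:
```python
from h import *
def edges(c,roi,z):
    u0,v0,u1,v1=roi; hsv=cv2.cvtColor(c["frame"],cv2.COLOR_RGB2HSV); m=cv2.inRange(hsv,(0,0,60),(180,55,255))
    m2=np.zeros_like(m); m2[v0:v1,u0:u1]=m[v0:v1,u0:u1]
    n,l,st,_=cv2.connectedComponentsWithStats(m2); i=1+np.argmax(st[1:,4]); m2=l==i
    vs=np.where(m2.any(1))[0]; va,vb=vs[0],vs[-1]; print("rows",va,vb)
    mid=[];L=[];Rr=[]
    for v in range(va+8,vb-6):
        us=np.where(m2[v])[0]; L.append((us[0]-.5,v)); Rr.append((us[-1]+.5,v))
    out=[]
    for S in(L,Rr):
        P=np.array([onplane(c,p,z)[:2] for p in S]); d=cv2.fitLine(P.astype(np.float32),cv2.DIST_HUBER,0,1e-4,1e-4).ravel()
        out.append((np.arctan2(d[1],d[0])%np.pi,d[2:]))
    print([ (round(float(a),4),q) for a,q in out])
    ub=np.where(m2[vb-4])[0].mean(); ut=np.where(m2[va+4])[0].mean()
    return (ut,va-.5),(ub,vb+.5)
a=load("w2");c=load("w3")
A=edges(a,(300,105,350,220),.096);B=edges(c,(276,108,366,298),.096)
for p,q in zip(A,B):
    print(onplane(a,p,.096),onplane(c,q,.096),tri([ray(a,p),ray(c,q)]))
```

```text
rows 122 210
[(1.5163, array([0.46951547, 0.30498952], dtype=float32)), (1.5072, array([0.48651516, 0.29821894], dtype=float32))]
rows 138 259
[(1.5207, array([0.46951324, 0.3018955 ], dtype=float32)), (1.5084, array([0.48730224, 0.30847442], dtype=float32))]
[0.47990943 0.33977147 0.096     ] [0.48058346 0.34250284 0.096     ] (array([0.48045143, 0.33751769, 0.03966526]), [np.float64(0.00022407200323846087), np.float64(0.00022407200323844526)])
[0.47641119 0.25531021 0.096     ] [0.47567797 0.25556752 0.096     ] (array([0.47603607, 0.25519012, 0.09538289]), [np.float64(0.00038302291929990433), np.float64(0.00038302291929978924)])
```

```bash
python3 shift.py '0.085 -0.0012 -0.0003 0.05 -0.0155; 0.085 -0.0012 -0.0003 0.08 -0.0155;0.085 -0.0012 -0.0003 0.1 -0.0155;0.085 -0.0012 -0.0003 0.1 -0.0155; 0.085 -0.0012 -0.0003 0.1 -0.0155' 60; python3 -c "
from h import *
go((.478,.2973,.070),-.058)"
```

```text
clock: 2.35
tcp_pos: [0.4784, 0.2973, 0.0721]
ee_rot: [2.286, 2.154, 0.004]
wrist_force: [0.8, -0.4, -0.3]
opening: 0.0851
gripper_force: 0.0
shift [-0.     -0.0004  0.0021] tcp [0.4784 0.2973 0.0721]
tool y ang -0.0595 j6 2.186
turn about tool z: -0.0015 (world 0.0015)
```

```bash
python3 shift.py '0.085 0 -0.0004 0.0025 0; 0.02 0 -0.0004 0.0025 0; 0.01 0 -0.0004 0.0025 0; 0.01 0 -0.0004 0.0025 0;0.01 0 -0.0004 0.0025 0;0.01 0 -0.0004 0.0025 0' 60
```

```text
clock: 3.1
tcp_pos: [0.4771, 0.2967, 0.068]
ee_rot: [2.287, 2.154, 0.0]
wrist_force: [0.2, 0.4, 2.5]
opening: 0.0176
gripper_force: 59.1
```

Gripped. Lifting straight up, then moving beside the canister for two views.

```bash
python3 shift.py '0.01 0 0 -0.03 0; 0.01 0 0 -0.08 0; 0.01 0 0 -0.13 0;0.01 0 0 -0.17 0; 0.01 0 0 -0.17 0' ; python3 -c "
from h import *
go((.49,.0,.24),-.058);go((.51,-.08,.24),-.058)"
```

```text
clock: 3.72
tcp_pos: [0.4782, 0.2974, 0.2408]
ee_rot: [2.286, 2.153, 0.008]
wrist_force: [1.1, -0.5, -1.2]
opening: 0.0172
gripper_force: 60.8
shift [-0.2962  0.0296 -0.    ] tcp [0.4782 0.2974 0.2408]
tool y ang -0.06 j6 2.187
turn about tool z: -0.002 (world 0.0020)
shift [-3.748e-01  5.440e-02 -1.000e-04] tcp [0.4782 0.2974 0.2408]
tool y ang -0.06 j6 2.187
turn about tool z: -0.002 (world 0.0020)
```

```bash
python3 shift.py '0.01 -0.05 0.005 0 0; 0.01 -0.11 0.01 0 0; 0.01 -0.17 0.017 0 0; 0.01 -0.23 0.023 0 0;0.01 -0.28 0.03 0 0;0.01 -0.296 0.03 0 0;0.01 -0.296 0.03 0 0; 0.01 -0.296 0.03 0 0' ; python3 -c "
from h import *
snap('wrist','w4')"; python3 shift.py '0.01 -0.05 0.01 0 0; 0.01 -0.08 0.02 0 0; 0.01 -0.08 0.02 0 0; 0.01 -0.08 0.02 0 0'; python3 -c "
from h import *
snap('wrist','w5')
a=load('w4');b=load('w5')
cv2.imwrite('pics/w45.png',np.hstack([a['frame'][0:400,250:640],b['frame'][:,250:640]])[:,:,::-1])"
```

```text
clock: 4.72
tcp_pos: [0.489, 0.0004, 0.2373]
ee_rot: [-2.286, -2.154, 0.001]
wrist_force: [0.3, 0.1, -0.5]
opening: 0.0168
gripper_force: 60.7
clock: 5.28
tcp_pos: [0.5042, -0.0805, 0.2376]
ee_rot: [-2.286, -2.154, 0.0]
wrist_force: [-0.4, -0.1, -0.4]
opening: 0.0173
gripper_force: 60.7
```

View pics/w45.png

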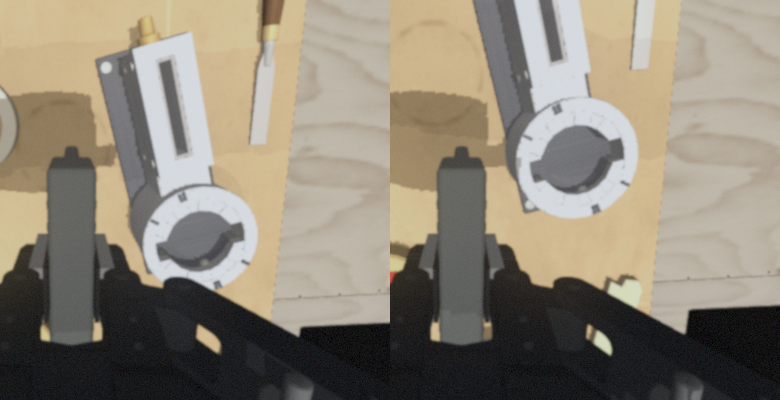

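Left (w4): slot dark strip at (175,107) → col 425, port (205,237) → col 455; right (w5): port at (578,158) → col 438. The filter in the gripper hangs straight.

Run:
```python
from h import *
from scipy.optimize import least_squares
def holes(c,roi,thr):
    u0,v0,u1,v1=roi; g=cv2.cvtColor(c["frame"],cv2.COLOR_RGB2GRAY); hs=cv2.cvtColor(c["frame"],cv2.COLOR_RGB2HSV)[...,1]
    m=np.zeros_like(g); m[v0:v1,u0:u1]=(((g>thr)&(hs<50))*255)[v0:v1,u0:u1]
    cs,h=cv2.findContours(m,cv2.RETR_CCOMP,cv2.CHAIN_APPROX_NONE)
    return [k.reshape(-1,2).astype(np.float32) for k,x in zip(cs,h[0]) if x[3]>=0 and cv2.contourArea(k)>600]
for fn,roi in(("w4",(340,0,530,320)),("w5",(340,0,530,320))):
    c=load(fn)
    for thr in(130,155):
      for k in holes(c,roi,thr):
        r=cv2.minAreaRect(k); w=sorted(r[1])
        P=np.array([onplane(c,p,.08)[:2] for p in k])
        if w[1]>2.5*w[0]: print(fn,thr,"slot",np.round(r[0],1),rectw(c,r,.08))
        else:
            f=lambda q:np.hypot(*(P-q[:2]).T)-.032
            s=least_squares(f,P.mean(0),loss="soft_l1",f_scale=.001); q=s.x; d=np.hypot(*(P-q).T)
            far=P[d>.037]; A=far-q; a2=np.arctan2(A[:,1],A[:,0]); th=np.angle(np.exp(2j*a2).mean())/2
            print(fn,thr,"port",q.round(4),"med res",np.round(np.median(abs(d-.032)),4),"gap axis",round(th,4),"rmax",d.max().round(4),"px",proj(c,np.r_[q,.08]).round(1))
```

```text
w4 130 port [ 0.6098 -0.0707] med res 0.0012 gap axis 0.2185 rmax 0.0431 px [449.9 241.8]
w4 130 slot [423.1 107.1] (array([0.5814, 0.0568]), np.float64(1.7863), [np.float64(0.0109), np.float64(0.0821)])
w4 155 port [ 0.6097 -0.0705] med res 0.0005 gap axis 0.2155 rmax 0.0437 px [449.9 241.7]
w4 155 slot [423.3 107.1] (array([0.5816, 0.0567]), np.float64(1.7919), [np.float64(0.0121), np.float64(0.0837)])
w5 130 port [ 0.6098 -0.0706] med res 0.001 gap axis 0.2136 rmax 0.0431 px [436.7 160.4]
w5 155 port [ 0.6097 -0.0705] med res 0.0004 gap axis 0.2053 rmax 0.0436 px [436.5 160.3]
```

Run:
```python
from h import *
for i in range(3): go((.582,.0567,.165),.218)
c=load("w5"); g=cv2.cvtColor(c["frame"],cv2.COLOR_RGB2GRAY); print([int(g[v,318:326].mean()) for v in range(140,190,2)])
```

```text
shift [0.1414 0.0697 0.0727] tcp [ 0.5042 -0.0804  0.2377]
tool y ang -0.0586 j6 1.471
turn about tool z: -0.2766 (world 0.2766)
shift [0.1414 0.0697 0.0727] tcp [ 0.5042 -0.0804  0.2377]
tool y ang -0.0586 j6 1.471
turn about tool z: -0.2766 (world 0.2766)
shift [0.1414 0.0697 0.0727] tcp [ 0.5042 -0.0804  0.2377]
tool y ang -0.0586 j6 1.471
turn about tool z: -0.2766 (world 0.2766)
[137, 136, 133, 101, 73, 70, 69, 69, 69, 70, 71, 70, 72, 72, 82, 96, 100, 101, 101, 103, 101, 101, 102, 102, 102]
```

```bash
python3 shift.py '0.01 0.06 0.03 0 -0.15; 0.01 0.11 0.055 0.02 -0.2766; 0.01 0.14 0.07 0.04 -0.2766; 0.01 0.1404 0.0697 0.065 -0.2766; 0.01 0.1404 0.0697 0.0727 -0.2766; 0.01 0.1404 0.0697 0.0727 -0.2766;0.01 0.1404 0.0697 0.0727 -0.2766';python3 - <<'E'
from h import *
go((.5822,.0557,.083),.218)
snap('top','t2');snap('scene','s2');snap('wrist','w6')
a=load('t2')['frame'][130:220,220:360];b=load('s2')['frame'][150:260,260:400]
a=cv2.resize(a,None,fx=4,fy=4,interpolation=2)[:360];b=cv2.resize(b,(458,360),interpolation=2)
b=b[:,:240];w=load('w6')['frame']
cv2.imwrite('pics/c6.png',np.hstack([cv2.resize(b,(240,360)),a])[:,:,::-1])
E
```

```text
clock: 6.2
tcp_pos: [0.5827, 0.0542, 0.1663]
ee_rot: [1.968, 2.447, 0.002]
wrist_force: [0.5, -0.2, -0.6]
opening: 0.0173
gripper_force: 60.7
shift [ 0.0016 -0.0003  0.0833] tcp [0.5827 0.0542 0.1663]
tool y ang 0.2163 j6 1.447
turn about tool z: -0.0017 (world 0.0017)
```

View pics/w6.png

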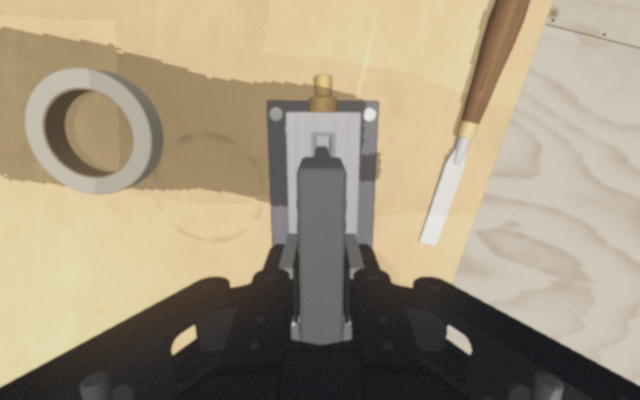

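Blade bottom end (322,150) is in line with the slot end (322,140); lowering with a force check.

```bash
python3 shift.py '0.01 0.0012 -0.0003 0.015 0; 0.01 0.0012 -0.0003 0.025 0; 0.01 0.0012 -0.0003 0.03 0; 0.01 0.0012 -0.0003 0.035 0;0.01 0.0012 -0.0003 0.035 0'; python3 -c "
from h import *
go((.5822,.0557,.083),.218)"
```

```text
clock: 6.98
tcp_pos: [0.5825, 0.0555, 0.1294]
ee_rot: [1.968, 2.448, 0.001]
wrist_force: [5.5, 2.2, -3.5]
opening: 0.0171
gripper_force: 61.1
shift [ 0.0002 -0.0003  0.0464] tcp [0.5825 0.0555 0.1294]
tool y ang 0.2165 j6 1.449
turn about tool z: -0.0015 (world 0.0015)
```

```bash
python3 shift.py '0.01 0 0.0008 0.01 0; 0.01 0 0.0008 0.02 0; 0.01 0 0.0008 0.03 0; 0.01 0 0.0008 0.038 0;0.01 0 0.0008 0.038 0'; python3 -c "
from h import *
go((.5822,.0557,.083),.218)"
```

```text
clock: 7.6
tcp_pos: [0.5825, 0.0557, 0.0911]
ee_rot: [-1.968, -2.448, 0.0]
wrist_force: [6.1, 1.6, -4.2]
opening: 0.0167
gripper_force: 61.0
shift [ 0.0001 -0.0003  0.0081] tcp [0.5825 0.0557 0.0911]
tool y ang 0.2166 j6 1.449
turn about tool z: -0.0014 (world 0.0014)
```

```bash
python3 shift.py '0.01 0 0.0005 0.004 0; 0.01 0 0.0005 0.0075 0; 0.01 0 0.0005 0.009 0;0.01 0 0.0005 0.009 0'
```

```text
clock: 8.1
tcp_pos: [0.5827, 0.0557, 0.0828]
ee_rot: [-1.968, -2.448, 0.001]
wrist_force: [2.6, 0.8, -2.2]
opening: 0.0167
gripper_force: 61.3
```

```bash
python3 shift.py '0.01 0 0 0.0015 0; 0.01 0 0 0.003 0;0.01 0 0 0.003 0'
```

```text
clock: 8.48
tcp_pos: [0.5828, 0.0557, 0.0818]
ee_rot: [1.968, 2.448, 0.001]
wrist_force: [-4.1, -0.7, 16.1]
opening: 0.0173
gripper_force: 63.8
```

```bash
python3 shift.py '0.05 0 0 0 0; 0.085 0 0 0 0; 0.085 0 0 0 0; 0.085 0 0 -0.02 0; 0.085 0 0 -0.08 0;0.085 0 0 -0.14 0;0.085 0 0 -0.17 0;0.085 0 0 -0.17 0';python3 - <<'E'
from h import *
c=snap('wrist','w7')
go((.53,-.335,.25),1.57)
E
```

```text
clock: 9.48
tcp_pos: [0.5841, 0.0558, 0.2525]
ee_rot: [1.966, 2.446, 0.004]
wrist_force: [-0.2, 0.3, 0.8]
opening: 0.0849
gripper_force: 0.0
shift [-0.3701 -0.1361  0.0005] tcp [0.5834 0.0557 0.2505]
tool y ang 0.2166 j6 1.449
turn about tool z: -1.3534 (world 1.3534)
```

View pics/w7.png

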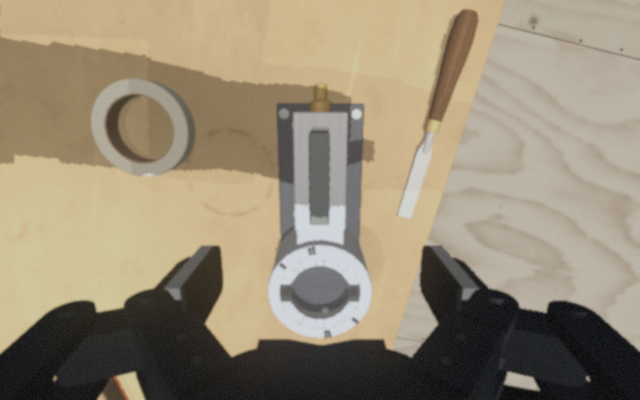

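Filter head sits over the slot at (319,176), aligned with the canister; I'll check its height by length, then go to the lid.

```bash
python3 shift.py '0.085 -0.06 -0.022 0 -0.17; 0.085 -0.12 -0.044 0 -0.34; 0.085 -0.18 -0.066 0 -0.51; 0.085 -0.24 -0.088 0 -0.68;0.085 -0.3 -0.11 0 -0.85;0.085 -0.36 -0.132 0 -1.03;0.085 -0.37 -0.136 0 -1.2;0.085 -0.37 -0.136 0 -1.3534;0.085 -0.37 -0.136 0 -1.3534;0.085 -0.37 -0.136 0 -1.3534';python3 - <<'E'
from h import *
c=load('w7')
g=cv2.cvtColor(c["frame"],cv2.COLOR_RGB2GRAY); m=np.zeros_like(g); m[120:232,302:336]=((g<125)*255)[120:232,302:336]
k=max(cv2.findContours(m,0,1)[0],key=cv2.contourArea); r=cv2.minAreaRect(k)
for z in(.11,.12):print(z,r[0],rectw(c,r,z))
c=snap('wrist','w8')
g=cv2.cvtColor(c["frame"],cv2.COLOR_RGB2GRAY); hs=cv2.cvtColor(c["frame"],cv2.COLOR_RGB2HSV)[...,1]
p=proj(c,np.array([.535,-.335,.04]));print(p)
go((.53,-.335,.25),1.57)
E
```

```text
clock: 10.78
tcp_pos: [0.5295, -0.3344, 0.2491]
ee_rot: [-0.006, -3.14, -0.001]
wrist_force: [-0.1, 0.7, -0.1]
opening: 0.085
gripper_force: 0.0
0.11 (319.0, 173.5) (array([0.5805, 0.0609]), np.float64(1.7936), [np.float64(0.017), np.float64(0.0777)])
0.12 (319.0, 173.5) (array([0.5801, 0.0629]), np.float64(1.7936), [np.float64(0.0164), np.float64(0.075)])
[322.25330208 175.89659969]
shift [-0.0003 -0.0007 -0.0005] tcp [ 0.5297 -0.3343  0.2495]
tool y ang 1.5679 j6 -0.56
turn about tool z: -0.0021 (world 0.0021)
```

View pics/w8.png

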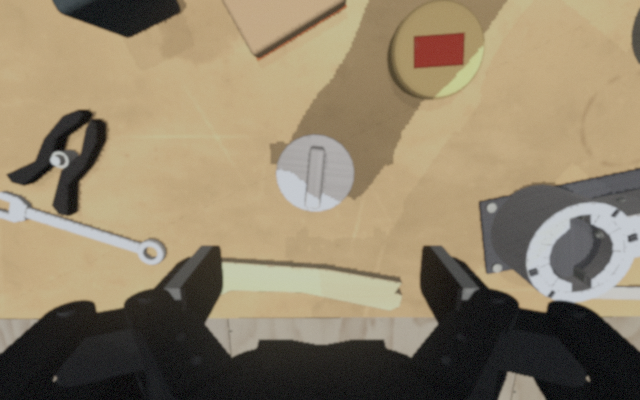

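Lid disc at (315,173) with bar from (317,148) to (314,208). Moving over it for a second view.

```bash
cat >> h.py <<'E'
def lidc(c,uv,h=60,fn=None):
    u,v=map(int,uv); g=cv2.cvtColor(c["frame"],cv2.COLOR_RGB2HSV); m=np.zeros(g.shape[:2],np.uint8)
    m[max(v-h,0):v+h,u-h:u+h]=((g[...,1]<50)*255)[max(v-h,0):v+h,u-h:u+h]
    k=max(cv2.findContours(m,0,1)[0],key=cv2.contourArea); e=cv2.fitEllipse(cv2.convexHull(k)); return e,k
E
python3 - <<'E'
from h import *
c=load('w8'); e,k=lidc(c,(315,173)); print(e)
X=onplane(c,e[0],.028);print(X)
go((X[0]-.0,X[1],.155),1.57)
E
```

```text
((314.67767333984375, 172.67425537109375), (77.71063995361328, 78.75253295898438), 89.0832290649414)
[ 0.53372397 -0.34341275  0.028     ]
shift [-0.0042 -0.0091  0.0945] tcp [ 0.5297 -0.3343  0.2495]
tool y ang 1.5679 j6 -0.56
turn about tool z: -0.0021 (world 0.0021)
```

```bash
python3 shift.py '0.085 -0.0042 -0.009 0.05 0; 0.085 -0.0042 -0.009 0.094 0; 0.085 -0.0042 -0.009 0.094 0; 0.085 -0.0042 -0.009 0.094 0'
python3 - <<'E'
from h import *
a=load('w8'); c=snap('wrist','w9')
p=proj(c,np.array([.5337,-.3434,.028])); e,k=lidc(c,p,80); print(p,e)
e0,_=lidc(a,(315,173))
print("plane",onplane(a,e0[0],.028),onplane(c,e[0],.028)); print("tri",tri([ray(a,e0[0]),ray(c,e[0])]))
u,v=map(int,e[0]); b=cv2.resize(c["frame"][v-75:v+75,u-90:u+90],None,fx=4,fy=4,interpolation=2); print("crop org",u-90,v-75)
cv2.imwrite('pics/w9c.png',b[:,:,::-1]); go((.5337,-.3434,.16),1.57)
E
```

```text
clock: 11.32
tcp_pos: [0.5346, -0.344, 0.1579]
ee_rot: [0.002, 3.14, -0.002]
wrist_force: [0.4, -0.2, 1.3]
opening: 0.085
gripper_force: 0.0
[324.29905965 186.61132648] ((324.3489074707031, 186.1645050048828), (101.0412826538086, 103.45004272460938), 80.70734405517578)
plane [ 0.53372397 -0.34341275  0.028     ] [ 0.53331123 -0.34335835  0.028     ]
tri (array([ 0.53478088, -0.34341659,  0.02211569]), [np.float64(0.00013151216240028026), np.float64(0.00013151216240016485)])
crop org 234 111
shift [ 0.0013  0.0008 -0.0016] tcp [ 0.535  -0.3443  0.1584]
tool y ang 1.5698 j6 -0.571
turn about tool z: -0.0002 (world 0.0002)
```

View pics/w9c.png

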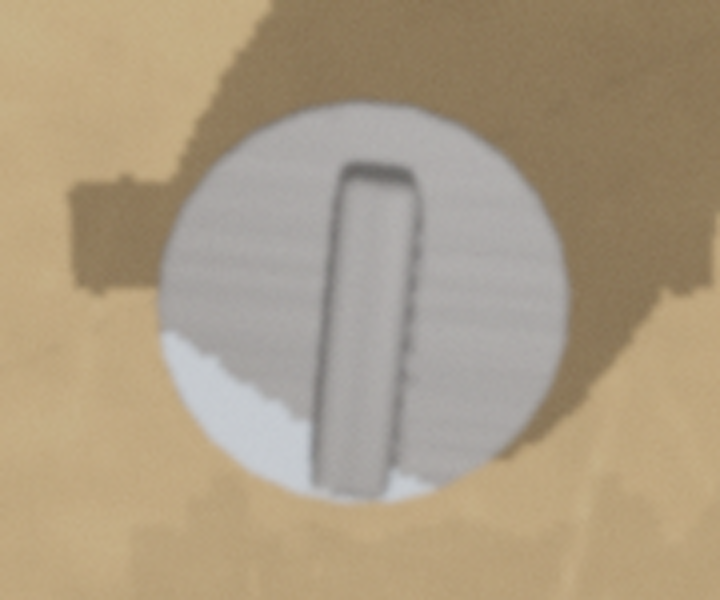

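Bar top corners in the crop (4× scale, origin (234,111)): left edge (344,183)→(318,490), right edge (412,183)→(386,493).

Run:
```python
from h import *
c=load('w9')
P=[onplane(c,(234+(x+.5)/4-.5,111+(y+.5)/4-.5),.056)[:2] for x,y in((344,183),(318,490),(412,183),(386,493))]
P=np.array(P);print(P.round(4),"ctr",P.mean(0)); d=P[1]+P[3]-P[0]-P[2];print("bar ang",np.arctan2(d[1],d[0]),"len",np.linalg.norm(d)/2,"wid",np.linalg.norm(P[0]+P[1]-P[2]-P[3])/2)
a=np.arctan2(d[1],d[0]); q=(P.mean(0)+np.array([.5335,-.3434]))/2
print(q); go((q[0],q[1],.030),a+np.pi/2)
```

```text
[[ 0.504  -0.3471]
 [ 0.5648 -0.3524]
 [ 0.504  -0.3345]
 [ 0.5654 -0.339 ]] ctr [ 0.5345166  -0.34326994]
bar ang -0.07937456095458986 len 0.061312773841153786 wid 0.013025529565052655
[ 0.5340083  -0.34333497]
shift [0.0013 0.0011 0.1284] tcp [ 0.535  -0.3443  0.1584]
tool y ang 1.5698 j6 -0.571
turn about tool z: 0.0784 (world -0.0784)
```

```bash
python3 shift.py '0.085 0.001 0.001 0.05 0.0784; 0.085 0.001 0.001 0.1 0.0784; 0.085 0.001 0.001 0.124 0.0784; 0.085 0.001 0.001 0.124 0.0784;0.085 0.001 0.001 0.124 0.0784' 60; python3 -c "
from h import *
go((.534,-.3433,.0315),-.0794+np.pi/2)"
```

```text
clock: 12.0
tcp_pos: [0.5343, -0.3438, 0.0345]
ee_rot: [0.124, 3.136, -0.003]
wrist_force: [0.5, -0.5, 0.7]
opening: 0.0853
gripper_force: 0.0
shift [0.0004 0.0004 0.003 ] tcp [ 0.5343 -0.3438  0.0345]
tool y ang 1.4915 j6 -0.492
turn about tool z: 0.0001 (world -0.0001)
```

```bash
python3 shift.py '0.085 0.0004 0.0004 0.0025 0; 0.03 0.0004 0.0004 0.0025 0; 0.01 0.0004 0.0004 0.0025 0; 0.01 0.0004 0.0004 0.0025 0;0.01 0.0004 0.0004 0.0025 0;0.01 0.0004 0.0004 0.0025 0' 80; python3 -c "
from h import *
go((.534,-.3433,.0315),-.0794+np.pi/2)"
```

```text
clock: 12.75
tcp_pos: [0.5325, -0.3425, 0.0298]
ee_rot: [-0.124, -3.139, 0.0]
wrist_force: [-1.1, 0.4, 2.4]
opening: 0.0149
gripper_force: 78.1
shift [-0.0015 -0.0007 -0.0017] tcp [ 0.5325 -0.3425  0.0298]
tool y ang 1.4916 j6 -0.492
turn about tool z: 0.0002 (world -0.0002)
```

```bash
python3 shift.py '0.01 0 0 -0.02 0; 0.01 0 0 -0.06 0; 0.01 0 0 -0.12 0; 0.01 0 0 -0.17 0;0.01 0 0 -0.17 0;0.01 0 0 -0.17 0'
python3 - <<'E'
from h import *
c=snap('wrist','w10'); g=c["frame"]
s,R=tool()
# where lid points should project if centred under TCP: flange top 3 mm below TCP
for n,q in(("flange ctr",(0,0,.0035)),("+x edge",(.044,0,.0035)),("+y",(.0,.044,.0035)),("-y",(0,-.044,.0035))): print(n,proj(c,s["tcp_pos"]+R@np.array(q)).round(1))
cv2.imwrite('pics/w10c.png',cv2.resize(g[130:330,200:440],None,fx=3,fy=3)[:,:,::-1])
go((.6098,-.0705,.165),.218+np.pi/2)
E
```

```text
clock: 13.5
tcp_pos: [0.5322, -0.3423, 0.1987]
ee_rot: [-0.124, -3.138, -0.001]
wrist_force: [0.4, 0.4, -2.4]
opening: 0.0145
gripper_force: 78.2
flange ctr [325.8 248.2]
+x edge [326.2 157.1]
+y [417.3 248.2]
-y [234.4 248.2]
shift [-0.0563  0.2768  0.0331] tcp [ 0.5319 -0.342   0.1979]
tool y ang 1.4916 j6 -0.492
turn about tool z: -0.2972 (world 0.2972)
```

View pics/w10c.png

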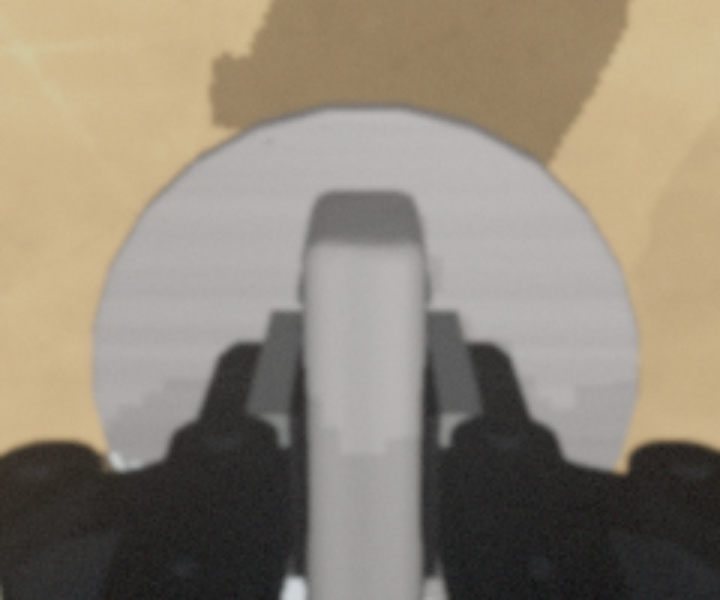

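The lid is held level: disc edges at columns 231 and 413, centre 322, with its front edge at row 165. That puts it about 3–4 mm toward −x of the TCP along the bar. The fingers' centre is also at column 322, not the predicted 326, so the camera is off by about 2 mm in tool y. I'll correct for both.

```bash
python3 -c "
from h import *
go((.6083,-.0714,.135),.218+np.pi/2)"
```

```text
shift [-0.0549  0.2758  0.0631] tcp [ 0.5319 -0.342   0.1979]
tool y ang 1.4916 j6 -0.492
turn about tool z: -0.2972 (world 0.2972)
```

```bash
python3 shift.py '0.01 -0.01 0.05 0 -0.1; 0.01 -0.02 0.11 0 -0.2; 0.01 -0.03 0.17 0 -0.297; 0.01 -0.045 0.23 0 -0.297;0.01 -0.055 0.265 0 -0.297;0.01 -0.055 0.276 0.03 -0.297;0.01 -0.055 0.276 0.063 -0.297;0.01 -0.055 0.276 0.063 -0.297;0.01 -0.055 0.276 0.063 -0.297'
python3 - <<'E'
from h import *
go((.6083,-.0714,.135),.218+np.pi/2)
c=snap('wrist','w11'); s,R=tool()
Rw=np.array(c["R"]);print("cam in tool",R.T@(-Rw.T@c["t"]-s["tcp_pos"]))
g=cv2.cvtColor(c["frame"],cv2.COLOR_RGB2GRAY)
print("col 322 rows 100-180",[int(x) for x in g[100:190:2,320:325].mean(1)])
print("row 230 cols 200-440",[int(x) for x in g[228:233,200:440:3].mean(0)])
for z in(.08,):
  for q in((.056,0),(0,.056),(0,-.056)):
    a=.218+np.pi/2; X=np.array([.6098,-.0705,.08]); X[:2]+=q[0]*np.array([-np.sin(a),np.cos(a)])+q[1]*np.array([np.cos(a),np.sin(a)]); print(q,proj(c,X).round(1))
E
```

```text
clock: 14.68
tcp_pos: [0.6091, -0.0719, 0.1367]
ee_rot: [0.341, -3.122, -0.0]
wrist_force: [-0.0, -0.1, -1.1]
opening: 0.0147
gripper_force: 78.4
shift [0.0007 0.0007 0.0017] tcp [ 0.6091 -0.0719  0.1367]
tool y ang 1.7883 j6 -0.335
turn about tool z: -0.0005 (world 0.0005)
cam in tool [ 0.06659393 -0.00172044 -0.14264905]
col 322 rows 100-180 [136, 136, 136, 135, 135, 136, 135, 135, 136, 137, 137, 126, 113, 114, 150, 185, 190, 189, 189, 187, 188, 187, 186, 183, 165, 106, 83, 84, 85, 88, 89, 91, 106, 147, 186, 188, 186, 187, 188, 187, 187, 186, 186, 186, 185]
row 230 cols 200-440 [190, 189, 190, 190, 189, 188, 189, 192, 192, 191, 192, 174, 177, 177, 178, 178, 178, 179, 178, 177, 178, 178, 178, 177, 178, 179, 179, 180, 179, 179, 177, 177, 177, 150, 144, 169, 179, 182, 181, 179, 179, 180, 172, 173, 174, 170, 158, 132, 158, 167, 168, 169, 171, 170, 170, 170, 170, 171, 171, 170, 169, 170, 170, 170, 170, 170, 170, 170, 171, 168, 161, 169, 168, 166, 167, 167, 184, 196, 100, 107]
(0.056, 0) [326.2 127.2]
(0, 0.056) [414. 217.]
(0, -0.056) [237.8 217.1]
```

Run:
```python
from h import *
c=load('w11'); g=cv2.cvtColor(c["frame"],cv2.COLOR_RGB2GRAY)
for v in(132,140,144,148,150,152,154,156,158,160):
    row=g[v,270:375]; d=np.where(row<135)[0]+270; print(v,(d.min(),d.max(),len(d)) if len(d) else None)
m=[int(x) for x in g[155,280:365:2]];print(m)
m=[int(x) for x in g[145,230:420:4]];print(m)
```

```text
132 (np.int64(270), np.int64(374), 49)
140 (np.int64(270), np.int64(374), 13)
144 (np.int64(270), np.int64(272), 3)
148 None
150 (np.int64(315), np.int64(338), 24)
152 (np.int64(310), np.int64(343), 34)
154 (np.int64(310), np.int64(343), 34)
156 (np.int64(310), np.int64(343), 34)
158 (np.int64(310), np.int64(343), 34)
160 (np.int64(310), np.int64(343), 34)
[182, 184, 182, 181, 183, 182, 179, 175, 169, 177, 181, 184, 183, 185, 177, 123, 84, 82, 86, 84, 88, 83, 87, 82, 82, 83, 84, 81, 84, 85, 84, 92, 160, 184, 186, 186, 175, 170, 156, 160, 166, 169, 170]
[191, 188, 188, 188, 165, 127, 172, 215, 214, 143, 129, 187, 194, 186, 187, 185, 186, 187, 188, 186, 185, 185, 185, 185, 184, 185, 185, 186, 189, 187, 187, 188, 180, 177, 178, 180, 176, 151, 86, 76, 76, 72, 75, 77, 74, 74, 72, 75]
```

Numeric check: gap centre is at col 326.5 and the lid bar at 321.8. The port is about 3 mm along +tool y and 1.3 mm along +tool x from the lid. Correcting and rechecking lower.

```bash
python3 shift.py '0.01 0.0013 0.0029 0.005 0; 0.01 0.0013 0.0029 0.012 0; 0.01 0.0013 0.0029 0.012 0;0.01 0.0013 0.0029 0.012 0'
python3 - <<'E'
from h import *
c=snap('wrist','w12'); s,R=tool(); print(s["tcp_pos"],s["wrist_force"]); g=cv2.cvtColor(c["frame"],cv2.COLOR_RGB2GRAY)
for v in(152,155,158):
    d=np.where(g[v,290:360]<135)[0]+290; print(v,(d.min(),d.max(),len(d)) if len(d) else None)
print("rows 120..",[int(x) for x in g[116:186:2,324:328].mean(1)])
for v in(190,):
    d=np.array([int(x) for x in g[215:222,290:355].mean(0)]);print("bar row 218, from 290",d.tolist())
tz=.0035
def xoff(row,d): return np.tan(np.arctan((row-c["cy"])/c["fy"])+.2609)*d
cz=-(np.array(c["R"]).T@c["t"])[2]; print("cam z",cz)
E
```

```text
clock: 15.22
tcp_pos: [0.6073, -0.0692, 0.1247]
ee_rot: [0.341, -3.123, 0.0]
wrist_force: [-1.0, -0.4, -1.5]
opening: 0.0144
gripper_force: 78.4
[ 0.60743224 -0.0691971   0.1247887 ] [-0.51223117 -0.28097647 -1.97520797]
152 None
155 (np.int64(306), np.int64(336), 31)
158 (np.int64(304), np.int64(339), 36)
rows 120.. [136, 136, 135, 135, 126, 114, 112, 119, 166, 189, 190, 189, 189, 187, 188, 187, 186, 183, 173, 125, 84, 85, 86, 88, 108, 144, 187, 189, 186, 186, 187, 187, 186, 187, 187]
bar row 218, from 290 [179, 180, 180, 180, 180, 180, 180, 180, 177, 169, 152, 140, 145, 155, 162, 167, 172, 176, 178, 178, 179, 180, 181, 181, 181, 179, 179, 178, 178, 179, 179, 179, 179, 180, 180, 181, 182, 180, 177, 173, 171, 171, 170, 170, 169, 167, 165, 161, 157, 151, 144, 139, 149, 162, 169, 171, 171, 171, 171, 171, 171, 170, 171, 171, 171]
cam z 0.2679116842584212
```

Now aligned: gap centre col 321.5 against bar 321, and the x offset agrees within 0.5 mm. Lowering in force-checked steps.

```bash
python3 shift.py '0.01 0 0 0.008 0; 0.01 0 0 0.014 0; 0.01 0 0 0.019 0; 0.01 0 0 0.019 0'; python3 -c "
from h import *
s,R=tool();print(s['tcp_pos'],'F tool',R.T@s['wrist_force'],'M',R.T@s['moment'])"
```

```text
clock: 15.78
tcp_pos: [0.6069, -0.0691, 0.105]
ee_rot: [0.341, -3.122, -0.0]
wrist_force: [-0.3, 0.9, -1.4]
opening: 0.0145
gripper_force: 78.4
[ 0.60694628 -0.06911246  0.1049667 ] F tool [0.11302605 0.897711   1.44071784] M [-0.02249773  0.03534801  0.03741919]
```

```bash
python3 shift.py '0.01 0 0 0.005 0; 0.01 0 0 0.009 0; 0.01 0 0 0.011 0; 0.01 0 0 0.012 0;0.01 0 0 0.012 0'; python3 -c "
from h import *
s,R=tool();print(s['tcp_pos'],'F tool',R.T@s['wrist_force'],'M',R.T@s['moment'])"
```

```text
clock: 16.4
tcp_pos: [0.6073, -0.0691, 0.0936]
ee_rot: [0.341, -3.123, 0.0]
wrist_force: [-0.0, 0.2, -1.4]
opening: 0.0148
gripper_force: 78.4
[ 0.60730823 -0.06912663  0.09357959] F tool [-0.02252683  0.17962849  1.444603  ] M [-0.01906213 -0.02663325  0.05530855]
```

```bash
python3 shift.py '0.01 0 0 0.0015 0; 0.01 0 0 0.003 0; 0.01 0 0 0.004 0;0.01 0 0 0.004 0'; python3 -c "
from h import *
s,R=tool();print(s['tcp_pos'],'F tool',R.T@s['wrist_force'],'M',R.T@s['moment'])"
```

```text
clock: 16.9
tcp_pos: [0.6073, -0.0691, 0.0897]
ee_rot: [-0.341, 3.123, -0.0]
wrist_force: [-0.5, -0.6, -0.1]
opening: 0.0143
gripper_force: 78.5
[ 0.60729889 -0.06914193  0.08969156] F tool [ 0.59368336 -0.49863826  0.09479524] M [-0.02239649  0.05181513  0.04014746]
```

Nearly touching the rim; a bit further.

```bash
python3 shift.py '0.01 0 0 0.001 0; 0.01 0 0 0.0015 0; 0.01 0 0 0.0015 0'; python3 -c "
from h import *
s,R=tool();print(s['tcp_pos'],'F tool',R.T@s['wrist_force'],'M',R.T@s['moment'])"
```

```text
clock: 17.27
tcp_pos: [0.6073, -0.0691, 0.0894]
ee_rot: [-0.341, 3.122, -0.0]
wrist_force: [-4.2, 1.6, 10.7]
opening: 0.0144
gripper_force: 80.4
[ 0.60731897 -0.06914001  0.08939754] F tool [  3.74371069   2.44586915 -10.70013441] M [-0.25342973  0.76604437 -0.01723739]
```

Seated on the rim with about 11 N of contact. Twisting clockwise (positive about tool z), with the shift that keeps the lid's axis in place.

```bash
python3 shift.py '0.01 -0.0002 0.0002 0 0.09; 0.01 -0.0004 0.0004 0 0.18; 0.01 -0.0005 0.0006 0 0.27; 0.01 -0.0007 0.0008 0 0.35; 0.01 -0.0007 0.0008 0 0.35'; python3 -c "
from h import *
s,R=tool();print(s['tcp_pos'],'F tool',R.T@s['wrist_force'],'M',R.T@s['moment']);go((.607,-.069,.09),.218+np.pi/2-.7)"
```

```text
clock: 17.9
tcp_pos: [0.6085, -0.068, 0.0894]
ee_rot: [0.208, 3.133, 0.0]
wrist_force: [-1.8, 1.9, 8.8]
opening: 0.0146
gripper_force: 79.9
[ 0.60846987 -0.06800961  0.0894383 ] F tool [ 1.98379621  1.6018305  -8.7762331 ] M [-0.13112574  0.27558258 -0.09177602]
shift [ 0.0013 -0.0012 -0.0006] tcp [ 0.6085 -0.068   0.0894]
tool y ang 1.438 j6 0.021
turn about tool z: 0.3492 (world -0.3492)
```

```bash
python3 shift.py '0.01 -0.0002 0.0002 0 0.09; 0.01 -0.0004 0.0004 0 0.18; 0.01 -0.0005 0.0006 0 0.27; 0.01 -0.0007 0.0008 0 0.35; 0.01 -0.0007 0.0008 0 0.35'
python3 - <<'E'
from h import *
s,R=tool();print(s['tcp_pos'],'F tool',R.T@s['wrist_force'],'M',R.T@s['moment']);go((.607,-.069,.09),.218+np.pi/2-.7)
c=snap('wrist','w13'); g=cv2.cvtColor(c["frame"],cv2.COLOR_RGB2GRAY)
# rim ring r=.0445...0.056 sampled at r=.050, angles (clockwise from canister +x)
P=np.array([.6098,-.0705,.08])
for r in(.049,.052):
  row=[]
  for a in range(-20,200,3):
    t=.218-np.deg2rad(a); u,v=proj(c,P+np.array([r*np.cos(t),r*np.sin(t),0])); row.append((a,int(g[int(round(v)),int(round(u))])) if 0<=v<399.5 and 0<=u<639.5 else (a,-1))
  print(r,row)
E
```

```text
clock: 18.52
tcp_pos: [0.6091, -0.0668, 0.0894]
ee_rot: [0.75, 3.049, 0.002]
wrist_force: [-4.1, 2.9, 9.5]
opening: 0.0145
gripper_force: 80.1
[ 0.60905018 -0.06679183  0.08941456] F tool [ 5.0055502   0.66381771 -9.45974831] M [-0.24728321  0.68424421 -0.2857484 ]
shift [ 0.0008 -0.0029 -0.0006] tcp [ 0.6091 -0.0668  0.0894]
tool y ang 1.0886 j6 0.372
turn about tool z: -0.0001 (world 0.0001)
0.049 [(-20, 36), (-17, 38), (-14, 34), (-11, 31), (-8, 35), (-5, 32), (-2, 32), (1, 25), (4, 40), (7, 32), (10, 38), (13, 35), (16, 33), (19, 36), (22, 166), (25, 214), (28, 139), (31, 165), (34, 164), (37, 168), (40, 162), (43, 166), (46, 165), (49, 144), (52, 188), (55, 216), (58, 41), (61, 33), (64, 43), (67, 34), (70, 38), (73, 32), (76, 37), (79, 35), (82, 33), (85, 33), (88, 41), (91, 42), (94, 41), (97, 45), (100, 46), (103, 150), (106, 92), (109, 129), (112, 218), (115, 220), (118, 221), (121, 220), (124, 188), (127, 179), (130, 177), (133, 175), (136, 177), (139, 180), (142, 181), (145, 180), (148, 180), (151, 180), (154, 184), (157, 181), (160, 183), (163, 183), (166, 182), (169, 184
[... 245 characters left out ...]
 35), (16, 35), (19, 32), (22, 51), (25, 219), (28, 130), (31, 163), (34, 165), (37, 166), (40, 164), (43, 167), (46, 165), (49, 143), (52, 210), (55, 199), (58, 32), (61, 36), (64, 36), (67, 37), (70, 34), (73, 33), (76, 47), (79, 44), (82, 40), (85, 35), (88, 42), (91, 45), (94, 45), (97, 43), (100, 49), (103, 49), (106, 51), (109, 54), (112, 118), (115, 222), (118, 221), (121, 220), (124, 209), (127, 180), (130, 175), (133, 178), (136, 181), (139, 179), (142, 178), (145, 180), (148, 182), (151, 181), (154, 182), (157, 182), (160, 182), (163, 182), (166, 183), (169, 183), (172, 183), (175, 183), (178, 182), (181, 183), (184, 186), (187, 185), (190, 188), (193, 188), (196, 188), (199, 188)]
```

Run:
```python
from h import *
c=load('w13'); g=cv2.cvtColor(c["frame"],cv2.COLOR_RGB2GRAY); P=np.array([.6098,-.0705,.08])
for r in(.047,.050,.053):
    row=[]
    for a in np.arange(196,270,1.):
        t=.218-np.deg2rad(a); u,v=proj(c,P+np.array([r*np.cos(t),r*np.sin(t),0])); row.append(int(g[int(round(v)),int(round(u))]))
    print(r,[(196+i,x) for i,x in enumerate(row) if x<165])
print("px rib exp",proj(c,P+np.array([.05*np.cos(.218-np.deg2rad(220)),.05*np.sin(.218-np.deg2rad(220)),0])))
for v in(205,212,220,228): 
    d=g[v,290:355].astype(int); L=290+np.argmin(d[:30]);Rr=290+35+np.argmin(d[35:]); print(v,L,Rr,(L+Rr)/2)
print("col322",[int(x) for x in g[110:200:2,320:325].mean(1)])
```

```text
0.047 [(218, 152), (219, 122), (220, 87), (221, 92), (222, 135), (223, 159), (256, 164), (257, 109), (258, 98), (259, 104), (260, 96), (261, 102), (262, 95), (263, 118), (264, 101), (265, 119), (266, 153)]
0.05 [(219, 124), (220, 86), (221, 87), (222, 134), (257, 103), (258, 81), (259, 84), (260, 88), (261, 106), (262, 80), (263, 83), (264, 85), (265, 91)]
0.053 [(219, 129), (220, 85), (221, 83), (222, 137), (257, 110), (258, 81), (259, 85), (260, 89), (261, 117), (262, 87), (263, 80), (264, 87), (265, 109)]
px rib exp [319.10096343 146.32695034]
205 304 331 317.5
212 302 339 320.5
220 301 341 321.0
228 300 342 321.0
col322 [83, 74, 74, 76, 75, 75, 76, 84, 107, 111, 112, 113, 140, 152, 119, 113, 114, 113, 113, 113, 112, 112, 130, 167, 167, 163, 168, 144, 138, 172, 176, 172, 173, 174, 173, 174, 173, 174, 172, 172, 172, 163, 122, 114, 113]
```

```bash
python3 shift.py '0.01 0.0004 0 0 0.02; 0.01 0.0004 0 0 0.04; 0.01 0.0004 0 0 0.04;0.01 0.0004 0 0 0.04'
python3 - <<'E'
from h import *
s,R=tool();print(s['tcp_pos'],R[:,2],'F tool',R.T@s['wrist_force'],'M',R.T@s['moment']);go((.607,-.069,.09),.208+np.pi/2-.7)
# filter head position check & flange height check
c=snap('wrist','w14'); g=cv2.cvtColor(c["frame"],cv2.COLOR_RGB2GRAY)
d=[int(x) for x in g[150:190,320:325].mean(1)]; print("col322 from 150",d)
for a in(218,220,224):
    t=.208-np.deg2rad(a); print(a,proj(c,np.array([.6098+.05*np.cos(t),-.0705+.05*np.sin(t),.08])))
t=snap('scene','s9'); t=snap('top','t9')
for z in(.11,):
  p=proj(t,np.array([.582,.0567,z])); print("filter top px",p); u,v=map(int,p); q=cv2.cvtColor(t["frame"],cv2.COLOR_RGB2GRAY); print(q[v-6:v+9:2,u-30:u+30:4])
E
```

```text
clock: 19.08
tcp_pos: [0.609, -0.0668, 0.0894]
ee_rot: [0.809, 3.034, 0.002]
wrist_force: [-1.4, 3.2, 8.8]
opening: 0.0149
gripper_force: 80.0
[ 0.60900365 -0.06681716  0.08942761] [ 2.21471380e-03  5.42561387e-04 -9.99997400e-01] F tool [ 2.80428679  2.10134685 -8.78978956] M [-0.24551962  0.40898872 -0.40614019]
shift [ 0.0006 -0.0029 -0.0006] tcp [ 0.609  -0.0668  0.0894]
tool y ang 1.0497 j6 0.411
turn about tool z: -0.0291 (world 0.0291)
col322 from 150 [172, 171, 170, 169, 169, 171, 171, 171, 169, 166, 165, 167, 170, 164, 147, 132, 140, 160, 174, 178, 177, 175, 174, 173, 175, 175, 175, 175, 175, 175, 175, 175, 175, 175, 175, 175, 174, 173, 174, 174]
218 [312.43092293 146.74247666]
220 [316.23150822 146.5567912 ]
224 [323.84259436 146.58552202]
filter top px [272.17144718 171.21000843]
[[161  46  21  54  64  69  73  76  77  79  79  80  80  81  81]
 [164  30  21  55  65  70  74  75  77  79  80  79  80  81  81]
 [170  17  20  57  66  71  74  76  78  79  80  79  80  81  81]
 [121  14  22  58  67  71  75  77  78  79  80  79  81  80  81]
 [ 98  17  35  60  68  72  75  77  78  80  80  80  81  81  81]
 [ 79  20  48  61  68  73  75  77  79  80  80  80  81  81  80]
 [ 54  21  52  63  69  73  76  77  79  80  80  81  81  81  81]
 [ 41  21  55  64  69  73  76  77  80  80  80  80  81  81  80]]
```

```bash
python3 -c "
from cell import robot
s=robot.read_state();print(s['joint_vel'].round(3),s['wrist_force'],s['opening']);print(robot.job_done())"
```

```text
[-0.001  0.001 -0.001 -0.    -0.001  0.001] [-1.9841285   1.7013238   7.95409921] 0.015082677769445245
the job is handed in; nothing more can be done
None
```

The job is handed in at about 19 s: the filter cassette is home in the slot and released, and the lid sits on the rim, turned about 42° clockwise (measured from the gripper angle and the rim rib) and still gripped; the shutter joint itself I could not read.

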